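Load mixed berry pots into their sealing carriers

TASK

Load the four berry pots into the carriers for the sealing machine: stand each pot upright, fully down in the pocket of its own shape and size (small round, large round, square, oblong). Keep the pots upright and set them down rather than drop them, and leave the tape roll and the stack of cups where they are.

Things in the scene. Friction and masses are not known exactly. Their poses are not given: they have to be found in the camera images.
- pot_small: The small round pot, upright blue cylinder 50 mm in diameter, 62 mm tall with straight walls and a closed clear lid with dark berries under it; rigid, loose, 50 to 180 g. Stands on the table, any yaw. Origin at the centre of its underside, z up.
- pot_large: The large round pot, upright blue cylinder 66 mm in diameter, 62 mm tall with straight walls and a closed clear lid with dark berries under it; rigid, loose, 50 to 180 g. Stands on the table, any yaw. Origin at the centre of its underside, z up.
- pot_square: The square pot, 56 x 56 mm seen from above, sides along its x and y, 62 mm tall with straight walls and a closed clear lid with dark berries under it; rigid, loose, 50 to 180 g. Stands on the table, any yaw. Origin at the centre of its underside, z up.
- pot_oblong: The oblong pot, 80 mm along its x by 46 mm along its y seen from above, 62 mm tall with straight walls and a closed clear lid with dark berries under it; rigid, loose, 50 to 180 g. Stands on the table, any yaw. Origin at the centre of its underside, z up.
- carrier_small: White plastic carrier plate 110 x 110 mm, 18 mm high, fixed to the table by magnetic feet; all four look alike outside. Its pocket, in the middle, is round, 64 mm in diameter, 12 mm deep (floor 6 mm above the plate's underside, lined dark): 7 mm of play on each side of the small round pot. Turned up to 0.4 rad. Origin at the centre of its underside, z up.
- carrier_large: White plastic carrier plate 110 x 110 mm, 18 mm high, fixed to the table by magnetic feet; all four look alike outside. Its pocket, in the middle, is round, 80 mm in diameter, 12 mm deep (floor 6 mm above the plate's underside, lined dark): 7 mm of play on each side of the large round pot. Turned up to 0.4 rad. Origin at the centre of its underside, z up.
- carrier_square: White plastic carrier plate 110 x 110 mm, 18 mm high, fixed to the table by magnetic feet; all four look alike outside. Its pocket, in the middle, is square, 70 x 70 mm, sides along its x and y, 12 mm deep (floor 6 mm above the plate's underside, lined dark): 7 mm of play on each side of the square pot. Turned up to 0.4 rad. Origin at the centre of its underside, z up.
- carrier_oblong: White plastic carrier plate 110 x 110 mm, 18 mm high, fixed to the table by magnetic feet; all four look alike outside. Its pocket, in the middle, is oblong, 94 mm along its x by 60 mm along its y, 12 mm deep (floor 6 mm above the plate's underside, lined dark): 7 mm of play on each side of the oblong pot. Turned up to 0.4 rad. Origin at the centre of its underside, z up.
- tape_roll: Bystander: loose roll of clear parcel tape lying flat at the left edge of the work, 80 mm in diameter, 24 mm high. Origin at the centre of its underside.
- cup_stack: Bystander: loose upright stack of nested empty blue paper cups with white rims and a plain white top, no berries, standing at the right edge of the work, 75 mm in diameter, 85 mm high. Origin at the centre of its underside.
Things that resemble listed ones, but are neither listed nor needed, are in the scene too. What is shaped like the pot_large but orange is not meant. What is shaped like the pot_oblong but orange is not meant.

How it is judged:
By the outcome, as a careful person would: the job done as asked, in the order asked, and still so for the second after the job is handed in, with the robot touching nothing.
It also fails if it takes over 106 s, if anything falls off the work surface, if the arm or the gripper's body presses on something with over 40 N, if the wrist force passes 120 N, or if a joint passes its speed limit or range.

ROBOT

A 6-joint arm with a two-finger parallel gripper is mounted at the origin on the work surface. World frame = base frame: x ahead of the robot, y to its left, z up, the work surface at z = 0. Lengths are in m, angles in degrees, forces in N, time in s.
With the tool pointing down it reaches from about 0.35 to 1 m from the base axis. Payload 7.1 kg.
Tool frame: the origin (TCP) lies between the finger pads; the fingertips stand 11 mm ahead of it and the grasp point (between the pads) lies 8 mm behind it; z points along the fingers, y is the line along which they close (so a half turn about z gives the same grasp; the last joint's range is limited). The gripper opens to 85 mm and grips with 20 to 120 N. Pads are 22 mm wide; open, the fingers measure 114 mm over their backs; the gripper's body (76 mm by 85 mm) begins 54 mm behind the grasp point. The pads swing forward as they close: fully open they stand 13 mm farther back than shut.
Start: joints at [71.62, 24.242, 93.386, -0, 62.372, -1.089], TCP at [0.186, 0.597, 0.242] pointing down, gripper open.
Joint ranges: [-172.04, 172.04], [-51.8, 120.97], [4.93, 147.93], [-75.15, 255.16], [6.16, 154.13], [-145.62, 145.62]. Speed limits (degrees/s): [136.94, 136.94, 172.46, 180, 180, 180].

INTERFACE

Orientations are given as a 3x3 rotation matrix whose columns are the frame's x, y, z axes.
In Python, from station import manip gives the robot as it stands. The module is installed in compiled form; this text tells all that it offers.
- The arm moves only by the tool servo_tool, never from a script. Its argument "increments" is a list that holds one entry, the list of rows, each a list of 7 numbers: the opening, from 0 (shut) to 1 (fully open), then the shift along the tool's x, y, z in fractions of the full range, 1 being 80 cm, then the turn, a rotation vector about the tool's x, y, z in a scale on which 1.0 is pi rad. In form: [[[jaw, dx, dy, dz, rx, ry, rz], ...]]. A call has 1 to 12 rows; each row is the pose to reach, as a shift and turn from the pose commanded when the call began, along the tool's axes at that moment; what a row does not reach only later rows make up. A row lasts 1/12 s, in which the tool goes at most 41.7 mm and 7.16 degrees, less where a joint would pass 70% of its speed; a pose out of reach is approached as far as the arm can. Shift and turn numbers lie between -1 and 1, and a call with a number outside is refused. A call with a gripper value outside its range is refused whole. The fingers move at their own pace and stop on an object; "force" is the grip in N (left out, the last holds). Time passes only in rows, so rows that repeat a pose let the fingers close. It gives the time, the measured TCP pose, the force, the opening and the grip force at its end, in the units of the state.
- manip.get_obs(): the state, without advancing time (a new reading comes with each control period).
- manip.capture(name): name is "scene" or "top"; returns the picture (384x512x3 uint8, red, green, blue); there is no depth.
- manip.camera_model(name): a dict with "intrinsics" (3x3 intrinsics, pixels), "D" ([k1, k2, p1, p2, k3] as OpenCV has them; the pictures are not rectified), "pose" (4x4, takes a point from camera to world coordinates). Camera axes: x right, y down, z forward; pixel columns grow to the right and rows downward; lengths in m; the calibration is good to about 2 mm. A picture is of the moment at which its call begins. camera_model takes no time and is no camera call.
- manip.job_done(): hands the job in; it is judged then, once.
The state is a dict: "t": time; "q": joint angles; "dq": joint speeds; "tau": joint torques, N m; "tool_pos": TCP position; "ee_rot": TCP orientation; "contact_force": force on the tool from outside, world axes, zero at the start; "moment": the same for the moment, N m; "width": finger opening in m; "grasp_force": force on a finger pad.
Only numpy, scipy, OpenCV 4.12 (cv2) and the standard library are available. Lean on these libraries where they do the work, as an engineer would, in place of code of your own. Each camera call takes 0.05 s, during which the arm holds its last target. There are 200 camera calls.

## Working session

There is one attempt and no reset: what is moved stays moved. The work goes in short steps, Python scripts to look and compute and a tool call to move; the robot and the scene stay as the last step left them, time stands still between calls to the robot, and variables do not carry over. Pictures are saved under pics/ and viewed, at most 14 in all, crops included, and the job is handed in when it is done.

Besides the shell and the picture viewer there is one more tool, called after "Call:" as name([rows], argument=value, ...), one row to a line, values as JSON. servo_tool: Moves the arm, as the interface text tells. Its arguments: {"type":"object","properties":{"increments":{"type":"array","items":{"type":"array","items":{"type":"array","items":{"type":"number"}}}},"force":{"type":"number"}},"required":["increments"]}

```bash
mkdir -p pics; python3 - <<'E'
from station import manip
import cv2
for n in("top","scene"):
    im=manip.capture(n); cv2.imwrite(f"pics/{n}0.png",cv2.resize(im[:,:,::-1],(768,576))); cv2.imwrite(f"{n}0.png",im[:,:,::-1])
    m=manip.camera_model(n); print(n,m)
o=manip.get_obs(); print(o)
E
```

```text
top {'intrinsics': array([[423.7625528 ,   0.        , 256.46880962],
       [  0.        , 423.7625528 , 191.52995393],
       [  0.        ,   0.        ,   1.        ]]), 'D': array([0.01130478, 0.        , 0.        , 0.        , 0.        ]), 'pose': array([[-0.02915525, -0.98415101,  0.1749193 ,  0.26878847],
       [-0.9995331 ,  0.0303045 ,  0.00390217, -0.00460721],
       [-0.00914117, -0.17472386, -0.98457504,  1.36131604],
       [ 0.        ,  0.        ,  0.        ,  1.        ]])}
scene {'intrinsics': array([[420.45503317,   0.        , 255.09268416],
       [  0.        , 420.45503317, 193.53825915],
       [  0.        ,   0.        ,   1.        ]]), 'D': array([0.02923657, 0.        , 0.        , 0.        , 0.        ]), 'pose': array([[-0.7920418 ,  0.46475007, -0.39582466,  1.05918367],
       [ 0.61021909,  0.58426705, -0.53503708,  0.7714251 ],
       [-0.01739122, -0.6653115 , -0.74636329,  1.0993011 ],
       [ 0.        ,  0.        ,  0.        ,  1.        ]])}
{'t': 0.1, 'q': array([ 7.16214615e+01,  2.42801042e+01,  9.34252229e+01, -5.94289047e-04,
        6.23715587e+01, -1.08626903e+00]), 'dq': array([-0.04242055, -0.08481265, -0.12896147, -0.06575825, -0.04803881,
       -0.01305514]), 'tau': array([ 2.39384099e-04, -5.58423615e+01, -2.82444423e+01, -7.87253271e-05,
        2.88839532e-03,  3.75864920e-05]), 'tool_pos': array([0.18558863, 0.59633266, 0.2416354 ]), 'ee_rot': array([[-9.54802342e-01,  2.97241175e-01, -4.14374710e-04],
       [ 2.97241463e-01,  9.54801489e-01, -1.27636204e-03],
       [ 1.62582366e-05, -1.34184281e-03, -9.99999100e-01]]), 'contact_force': array([ 0.6220824 ,  0.35279488, -0.14461081]), 'moment': array([0.02734896, 0.019717  , 0.01843592]), 'grasp_force': 0.0, 'width': 0.08526174114420297}
```

View pics/top0.png

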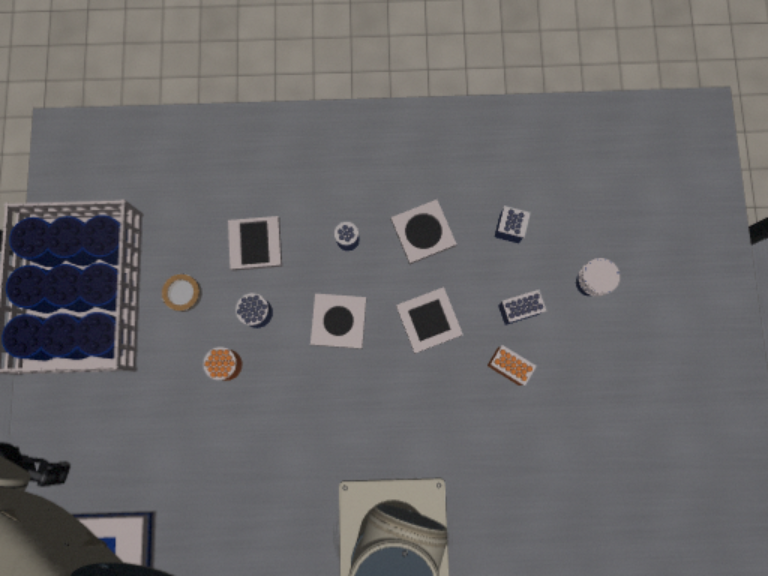

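View pics/scene0.png

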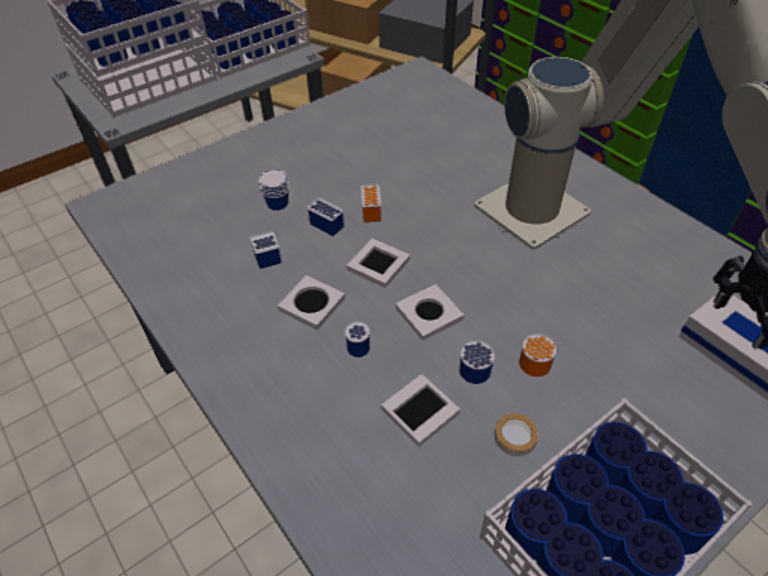

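The top view shows all four carriers: oblong (254,242), large round (423,231), small round (338,320) and square (430,320). It also shows the blue pots: small (346,235), large (252,310), square (513,223) and oblong (523,306). Next I rectify onto the lid and plate planes and fit.

```bash
cat > vis.py <<'E'
import cv2, numpy as np
from station import manip
def model(n):
    m=manip.camera_model(n); return np.array(m["intrinsics"]),np.array(m["D"]),np.array(m["pose"])
def plane(n,uv,z):
    K,D,P=model(n); p=cv2.undistortPoints(np.float64(uv).reshape(-1,1,2),K,D).reshape(-1,2)
    r=np.c_[p,np.ones(len(p))]@P[:3,:3].T; o=P[:3,3]; return (o+r*((z-o[2])/r[:,2])[:,None])[:,:2]
def rect(n,im,c,z,half=.1,s=.0005):
    """patch of plane z about c; row = +x down, col = +y right"""
    K,D,P=model(n); k=int(half/s); g=np.arange(-k,k+1)*s
    X,Y=np.meshgrid(c[0]+g,c[1]+g,indexing='ij'); W=np.stack([X,Y,np.full_like(X,z)],-1).reshape(-1,3)
    R=P[:3,:3].T; t=-R@P[:3,3]
    uv=cv2.projectPoints(W,cv2.Rodrigues(R)[0],t,K,D)[0].reshape(X.shape+(2,)).astype(np.float32)
    return cv2.remap(im,uv[...,0],uv[...,1],cv2.INTER_CUBIC)
E
python3 - <<'E'
from vis import *
im=cv2.imread('top0.png')
obj=dict(c_obl=(254,242,.018),c_lar=(423,231,.018),c_sma=(338,320,.018),c_squ=(430,320,.018),p_sma=(346,235,.062),p_lar=(252,310,.062),p_squ=(513,223,.062),p_obl=(523,306,.062))
tiles=[]
for k,(u,v,z) in obj.items():
    c=plane('top',[(u/1.5,v/1.5)],z)[0]; p=rect('top',im,c,z)
    hsv=cv2.cvtColor(p,cv2.COLOR_BGR2HSV)
    m=p.min(2)
    mask=((m>135)).astype(np.uint8)
    mask=cv2.morphologyEx(mask,cv2.MORPH_CLOSE,np.ones((9,9))) 
    cs,_=cv2.findContours(mask,cv2.RETR_EXTERNAL,cv2.CHAIN_APPROX_NONE)
    ct=max(cs,key=lambda q:cv2.contourArea(cv2.convexHull(q))); ct=cv2.convexHull(ct)
    (a,b),(w,h),th=cv2.minAreaRect(ct)
    print(k,c.round(3),'ctr',(c+(np.array([b,a])-200)*.0005).round(4),'size mm',round(w/2,1),round(h/2,1),'ang',round(th,1),m.max())
    q=p.copy(); cv2.drawContours(q,[np.int32(cv2.boxPoints(((a,b),(w,h),th)))],0,(0,0,255),1)
    tiles.append(cv2.resize(q,(200,200)))
cv2.imwrite('pics/t1.png',np.vstack([np.hstack(tiles[:4]),np.hstack(tiles[4:])]))
E
```

```text
c_obl [0.616 0.282] ctr [0.6173 0.2834] size mm 109.4 109.5 ang 86.7 170
c_lar [ 0.629 -0.086] ctr [ 0.6318 -0.0864] size mm 109.7 109.7 ang 69.6 168
c_sma [0.44  0.102] ctr [0.4401 0.1032] size mm 109.9 109.9 ang 6.0 171
c_squ [ 0.434 -0.093] ctr [ 0.4358 -0.0907] size mm 110.4 110.7 ang 70.7 171
p_sma [0.614 0.079] ctr [0.6198 0.0793] size mm 48.5 50.0 ang 90.0 172
p_lar [0.46  0.276] ctr [0.5559 0.2715] size mm 9.0 104.0 ang 90.0 170
p_squ [ 0.629 -0.274] ctr [ 0.6338 -0.2756] size mm 57.1 56.3 ang 17.3 173
p_obl [ 0.452 -0.283] ctr [ 0.4539 -0.2848] size mm 47.0 80.7 ang 74.9 176
```

View pics/t1.png

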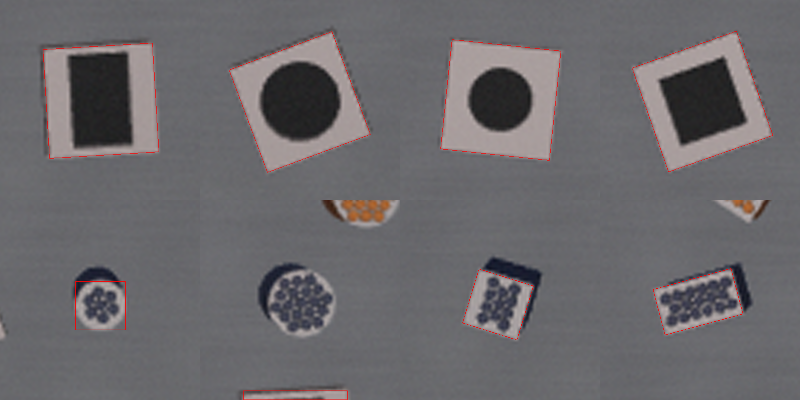

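The fits agree with the known sizes (plates 110 mm, small 50, square 56, oblong 80×46). I still need to refine the large pot, so I'll do that and write a move helper.

```bash
cat > go.py <<'E'
import sys, numpy as np
from station import manip
# targets: x y z yaw(of tool y axis, deg)
def go(x,y,z,yaw=None):
    o=manip.get_obs(); R=np.array(o['ee_rot']); p=np.array(o['tool_pos'])
    yw=np.degrees(np.arctan2(R[1,1],R[0,1]))
    rz=0 if yaw is None else -((yaw-yw+90)%180-90)
    print('t %.1f'%o['t'],'pos',p.round(4),'yaw %.1f'%yw,'tilt',R[:2,2].round(4),'F',np.round(o['contact_force'],1),'w %.4f g %.1f'%(o['width'],o['grasp_force']))
    print('shift cm',(R.T@(np.array([x,y,z])-p)*100).round(2),'rz %.1f'%rz)
if __name__=='__main__': go(*map(float,sys.argv[1:]))
E
python3 - <<'E'
from vis import *
im=cv2.imread('top0.png')
for c,z,h,n in (((.462,.278),.062,.045,'large'),((.62,.079),.062,.036,'small')):
    p=rect('top',im,c,z,h); m=(p.min(2)>135).astype(np.uint8)
    m=cv2.morphologyEx(m,cv2.MORPH_OPEN,np.ones((3,3)))
    cs,_=cv2.findContours(m,cv2.RETR_EXTERNAL,cv2.CHAIN_APPROX_NONE)
    ct=max(cs,key=lambda q:cv2.contourArea(cv2.convexHull(q)))
    (a,b),r=cv2.minEnclosingCircle(ct); k=p.shape[0]//2
    print(n,np.array(c)+(np.array([b,a])-k)*.0005,'dia',r,cv2.minAreaRect(ct))
E
python3 go.py .62 .079 .17
```

```text
large [0.493 0.283] dia 25.318077087402344 ((99.83360290527344, 151.20132446289062), (15.826850891113281, 50.58065414428711), 78.2317123413086)
small [0.61986098 0.07980609] dia 51.000152587890625 ((72.70442199707031, 71.61602783203125), (99.75666809082031, 97.23384094238281), 3.012787342071533)
t 0.1 pos [0.1856 0.5963 0.2416] yaw 72.7 tilt [-0.0004 -0.0013] F [ 0.6  0.4 -0.1] w 0.0853 g 0.0
shift cm [-56.86 -36.47   7.21] rz 0.0
```

Units first: shifts go in shares of 80 cm and turns go in shares of pi rad. So -42 cm is -0.525, -28 cm is -0.35.

Call:
servo_tool([
  [[1,-0.175,-0.1125,0.0225,0,0,0],[1,-0.175,-0.1125,0.0225,0,0,0],[1,-0.175,-0.1125,0.0225,0,0,0],[1,-0.35,-0.225,0.045,0,0,0],[1,-0.35,-0.225,0.045,0,0,0],[1,-0.35,-0.225,0.045,0,0,0],[1,-0.35,-0.225,0.045,0,0,0],[1,-0.525,-0.3375,0.0675,0,0,0],[1,-0.525,-0.3375,0.0675,0,0,0],[1,-0.525,-0.3375,0.0675,0,0,0],[1,-0.525,-0.3375,0.0675,0,0,0],[1,-0.525,-0.3375,0.0675,0,0,0]],
], force=40)

```text
t: 1.1
tool_pos: [0.5059, 0.2139, 0.1882]
ee_rot: [[-0.955, 0.297, -0.0], [0.297, 0.955, -0.0], [0.0, -0.0, -1.0]]
contact_force: [1.4, 1.1, -0.1]
width: 0.0853
grasp_force: 0.0
```

```bash
python3 go.py .6198 .0798 .13
python3 - <<'E'
from vis import *
im=cv2.imread('top0.png'); c=(.462,.278); p=rect('top',im,c,.062,.05)
for t in (120,130,140):
    m=(p.min(2)>t).astype(np.uint8); m=cv2.morphologyEx(m,cv2.MORPH_OPEN,np.ones((3,3)))
    k=p.shape[0]//2; g=np.hypot(*(np.indices(m.shape)-k)); m[g>80]=0
    (a,b),r=cv2.minEnclosingCircle(cv2.findNonZero(m)); print(np.array(c)+(np.array([b,a])-k)*.0005,'dia mm',r)
E
```

```text
t 1.1 pos [0.5059 0.2139 0.1882] yaw 72.7 tilt [-0.0004 -0.0001] F [ 1.4  1.1 -0.1] w 0.0853 g 0.0
shift cm [-14.86  -9.42   5.82] rz 0.0
[0.46369278 0.27787775] dia mm 69.81181335449219
[0.46407704 0.2781332 ] dia mm 67.99942779541016
[0.46388812 0.27811188] dia mm 66.34217834472656
```

To row units: -14.9 cm is -0.1863, -9.4 cm is -0.1175.

Call:
servo_tool([
  [[1,-0.1863,-0.1175,0.0725,0,0,0],[1,-0.1863,-0.1175,0.0725,0,0,0],[1,-0.1863,-0.1175,0.0725,0,0,0],[1,-0.1863,-0.1175,0.0725,0,0,0],[1,-0.1863,-0.1175,0.0725,0,0,0],[1,-0.1863,-0.1175,0.0725,0,0,0],[1,-0.1863,-0.1175,0.0725,0,0,0]],
])

```text
t: 1.68
tool_pos: [0.6191, 0.081, 0.1297]
ee_rot: [[-0.954, 0.299, -0.002], [0.299, 0.954, 0.0], [0.002, -0.001, -1.0]]
contact_force: [-0.9, 0.9, 0.3]
width: 0.0852
grasp_force: 0.0
```

```bash
python3 go.py .6198 .0798 .035
```

```text
t 1.7 pos [0.6191 0.081  0.1297] yaw 72.6 tilt [-0.0019  0.0001] F [-0.9  0.9  0.3] w 0.0852 g 0.0
shift cm [-0.12 -0.09  9.47] rz 0.0
```

To row units: 9.5 cm is 0.1188, 7.5 cm is 0.0938.

Call:
servo_tool([
  [[1,0,0,0.0313,0,0,0],[1,0,0,0.0625,0,0,0],[1,0,0,0.0938,0,0,0],[1,0,0,0.1188,0,0,0],[1,0,0,0.1188,0,0,0],[0,0,0,0.1188,0,0,0],[0,0,0,0.1188,0,0,0],[0,0,0,0.1188,0,0,0],[0,0,0,0.1188,0,0,0],[0,0,0,0.1188,0,0,0],[0,0,0,0.1188,0,0,0],[0,0,0,0.1188,0,0,0]],
])

```text
t: 2.68
tool_pos: [0.6207, 0.0823, 0.0377]
ee_rot: [[-0.955, 0.297, 0.003], [0.297, 0.955, 0.001], [-0.003, 0.002, -1.0]]
contact_force: [-1.0, 1.9, 5.9]
width: 0.0491
grasp_force: 41.6
```

```bash
python3 go.py .4401 .1032 .17
```

```text
t 2.7 pos [0.6207 0.0823 0.0377] yaw 72.7 tilt [0.0031 0.0007] F [-1.   1.9  5.9] w 0.0491 g 41.6
shift cm [ 17.83  -3.35 -13.29] rz 0.0
```

To row units: 17.8 cm is 0.2225, 17.2 cm is 0.215.

Call:
servo_tool([
  [[0,0,0,-0.025,0,0,0],[0,0,0,-0.0625,0,0,0],[0,0,0,-0.1063,0,0,0],[0,0.025,-0.005,-0.1438,0,0,0],[0,0.0625,-0.0125,-0.1663,0,0,0],[0,0.1063,-0.02,-0.1663,0,0,0],[0,0.15,-0.0288,-0.1663,0,0,0],[0,0.1875,-0.035,-0.1663,0,0,0],[0,0.215,-0.04,-0.1663,0,0,0],[0,0.2225,-0.0413,-0.1663,0,0,0],[0,0.2225,-0.0413,-0.1663,0,0,0],[0,0.2225,-0.0413,-0.1663,0,0,0]],
])

```text
t: 3.68
tool_pos: [0.4411, 0.1034, 0.1695]
ee_rot: [[-0.955, 0.297, 0.003], [0.297, 0.955, 0.0], [-0.003, 0.001, -1.0]]
contact_force: [0.5, 0.1, -0.4]
width: 0.0494
grasp_force: 41.7
```

```bash
python3 go.py .4401 .1032 .044
```

```text
t 3.7 pos [0.4411 0.1034 0.1695] yaw 72.7 tilt [0.0028 0.0005] F [ 0.5  0.1 -0.4] w 0.0494 g 41.7
shift cm [ 0.12 -0.07 12.55] rz 0.0
```

To row units: 12.5 cm is 0.1563, 12.3 cm is 0.1538.

Call:
servo_tool([
  [[0,0,0,0.025,0,0,0],[0,0.0013,-0.0013,0.0625,0,0,0],[0,0.0013,-0.0013,0.1,0,0,0],[0,0.0013,-0.0013,0.125,0,0,0],[0,0.0013,-0.0013,0.14,0,0,0],[0,0.0013,-0.0013,0.1475,0,0,0],[0,0.0013,-0.0013,0.1525,0,0,0],[0,0.0013,-0.0013,0.1538,0,0,0],[0,0.0013,-0.0013,0.155,0,0,0],[0,0.0013,-0.0013,0.1563,0,0,0],[0,0.0013,-0.0013,0.1563,0,0,0],[0,0.0013,-0.0013,0.1563,0,0,0]],
])

```text
t: 4.68
tool_pos: [0.4388, 0.1026, 0.0441]
ee_rot: [[-0.955, 0.297, 0.001], [0.297, 0.955, 0.0], [-0.001, 0.001, -1.0]]
contact_force: [-0.1, 0.5, -1.1]
width: 0.0489
grasp_force: 41.7
```

To row units: 0.1 cm is 0.0013, 0.05 cm is 0.0006.

Call:
servo_tool([
  [[0,0,0,0.0006,0,0,0],[0,0,0,0.0013,0,0,0],[0,0,0,0.0013,0,0,0],[0,0,0,0.0013,0,0,0]],
])

```text
t: 5.02
tool_pos: [0.4387, 0.1026, 0.0436]
ee_rot: [[-0.955, 0.297, 0.001], [0.297, 0.955, 0.0], [-0.001, 0.001, -1.0]]
contact_force: [-2.8, -1.6, 13.2]
width: 0.0489
grasp_force: 43.1
```

To row units: -12.5 cm is -0.1563, -12 cm is -0.15.

Call:
servo_tool([
  [[0,0,0,-0.0006,0,0,0],[0.8,0,0,-0.0006,0,0,0],[1,0,0,-0.0006,0,0,0],[1,0,0,-0.0006,0,0,0],[1,0,0,-0.0006,0,0,0],[1,0,0,-0.0006,0,0,0],[1,0,0,-0.025,0,0,0],[1,0,0,-0.0625,0,0,0],[1,0,0,-0.1063,0,0,0],[1,0,0,-0.15,0,0,0],[1,0,0,-0.1563,0,0,0],[1,0,0,-0.1563,0,0,0]],
])

```text
t: 6.02
tool_pos: [0.44, 0.1028, 0.1697]
ee_rot: [[-0.955, 0.297, 0.005], [0.297, 0.955, 0.001], [-0.005, 0.003, -1.0]]
contact_force: [-0.2, -0.4, -0.8]
width: 0.0856
grasp_force: 0.0
```

```bash
python3 go.py .4640 .2780 .13
python3 - <<'E'
from vis import *
im=manip.capture('scene')[:,:,::-1]; cv2.imwrite('pics/s1.png',cv2.resize(im[150:300,150:400],(750,450)))
E
```

```text
t 6.0 pos [0.44   0.1028 0.1697] yaw 72.7 tilt [0.0053 0.0011] F [-0.2 -0.4 -0.8] w 0.0856 g 0.0
shift cm [ 2.93 17.43  4.  ] rz 0.0
```

View pics/s1.png

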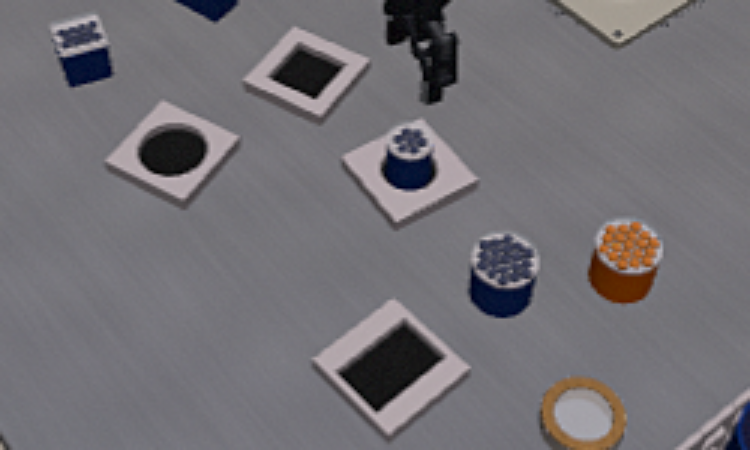

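The small pot is upright in its pocket, at about (410,160) in the crop. Next is the large pot.

Call:
servo_tool([
  [[1,0.0075,0.0438,0.0125,0,0,0],[1,0.015,0.0875,0.025,0,0,0],[1,0.0225,0.1313,0.0375,0,0,0],[1,0.03,0.175,0.05,0,0,0],[1,0.035,0.2063,0.05,0,0,0],[1,0.0363,0.2175,0.05,0,0,0],[1,0.0363,0.2175,0.05,0,0,0],[1,0.0363,0.2175,0.05,0,0,0],[1,0.0363,0.2175,0.05,0,0,0]],
])

```text
t: 6.82
tool_pos: [0.4616, 0.2757, 0.1268]
ee_rot: [[-0.955, 0.298, -0.002], [0.298, 0.955, -0.001], [0.001, -0.002, -1.0]]
contact_force: [0.2, -0.5, 0.3]
width: 0.0858
grasp_force: 0.0
```

```bash
python3 go.py .4640 .2780 .036
```

```text
t 6.8 pos [0.4616 0.2757 0.1268] yaw 72.7 tilt [-0.0019 -0.0013] F [ 0.2 -0.5  0.3] w 0.0858 g 0.0
shift cm [-0.17  0.31  9.08] rz 0.0
```

To row units: 9.1 cm is 0.1138, 9 cm is 0.1125.

Call:
servo_tool([
  [[1,-0.0013,0.0025,0.025,0,0,0],[1,-0.0013,0.0025,0.0563,0,0,0],[1,-0.0013,0.0025,0.0875,0,0,0],[1,-0.0013,0.0025,0.1125,0,0,0],[1,-0.0013,0.0025,0.1138,0,0,0],[0,-0.0013,0.0025,0.1138,0,0,0],[0,-0.0013,0.0025,0.1138,0,0,0],[0,-0.0013,0.0025,0.1138,0,0,0],[0,-0.0013,0.0025,0.1138,0,0,0],[0,-0.0013,0.0025,0.1138,0,0,0],[0,-0.0013,0.0025,0.1138,0,0,0],[0,-0.0013,0.0025,0.1138,0,0,0]],
])

```text
t: 7.82
tool_pos: [0.4646, 0.2791, 0.0376]
ee_rot: [[-0.955, 0.297, 0.002], [0.297, 0.955, 0.001], [-0.001, 0.001, -1.0]]
contact_force: [0.5, -2.0, 6.9]
width: 0.0648
grasp_force: 45.1
```

```bash
python3 go.py .6318 -.0864 .18
```

```text
t 7.8 pos [0.4646 0.2791 0.0376] yaw 72.7 tilt [0.0015 0.0006] F [ 0.5 -2.   6.9] w 0.0648 g 45.1
shift cm [-26.84 -29.92 -14.23] rz 0.0
```

To row units: -22.9 cm is -0.2863, -20.5 cm is -0.2563.

Call:
servo_tool([
  [[0,0,0,-0.025,0,0,0],[0,0,0,-0.0625,0,0,0],[0,0,0,-0.1063,0,0,0],[0,-0.0125,-0.0125,-0.15,0,0,0],[0,-0.0375,-0.0413,-0.1775,0,0,0],[0,-0.0688,-0.0763,-0.1775,0,0,0],[0,-0.1,-0.1113,-0.1775,0,0,0],[0,-0.1313,-0.1463,-0.1775,0,0,0],[0,-0.1625,-0.1813,-0.1775,0,0,0],[0,-0.1938,-0.2163,-0.1775,0,0,0],[0,-0.225,-0.2513,-0.1775,0,0,0],[0,-0.2563,-0.2863,-0.1775,0,0,0]],
])

```text
t: 8.82
tool_pos: [0.5919, -0.0025, 0.1788]
ee_rot: [[-0.955, 0.297, 0.0], [0.297, 0.955, 0.0], [-0.0, 0.0, -1.0]]
contact_force: [0.1, 0.6, -0.3]
width: 0.0649
grasp_force: 44.9
```

To row units: -7 cm is -0.0875, -6.6 cm is -0.0825.

Call:
servo_tool([
  [[0,-0.03,-0.0338,0,0,0,0],[0,-0.0575,-0.0638,0,0,0,0],[0,-0.075,-0.0825,0,0,0,0],[0,-0.0788,-0.0875,0,0,0,0],[0,-0.0788,-0.0875,0,0,0,0],[0,-0.0788,-0.0875,0,0,0,0],[0,-0.0788,-0.0875,0,0,0,0],[0,-0.0788,-0.0875,0,0,0,0]],
])

```text
t: 9.48
tool_pos: [0.6304, -0.0849, 0.1786]
ee_rot: [[-0.955, 0.296, -0.001], [0.296, 0.955, 0.0], [0.001, 0.0, -1.0]]
contact_force: [0.0, -0.5, -0.2]
width: 0.0649
grasp_force: 44.9
```

```bash
python3 go.py .6318 -.0864 .0436
```

```text
t 9.5 pos [ 0.6304 -0.0849  0.1786] yaw 72.8 tilt [-0.0006  0.0002] F [ 0.  -0.5 -0.2] w 0.0649 g 44.9
shift cm [-0.18 -0.1  13.5 ] rz 0.0
```

To row units: 13.4 cm is 0.1675, 13.3 cm is 0.1663.

Call:
servo_tool([
  [[0,-0.0013,-0.0013,0.025,0,0,0],[0,-0.0013,-0.0013,0.0625,0,0,0],[0,-0.0013,-0.0013,0.1,0,0,0],[0,-0.0013,-0.0013,0.1313,0,0,0],[0,-0.0013,-0.0013,0.1525,0,0,0],[0,-0.0013,-0.0013,0.16,0,0,0],[0,-0.0013,-0.0013,0.1638,0,0,0],[0,-0.0013,-0.0013,0.1663,0,0,0],[0,-0.0013,-0.0013,0.1675,0,0,0],[0,-0.0013,-0.0013,0.1675,0,0,0],[0,-0.0013,-0.0013,0.1675,0,0,0]],
])

```text
t: 10.4
tool_pos: [0.6324, -0.0876, 0.0457]
ee_rot: [[-0.955, 0.297, 0.002], [0.297, 0.955, -0.0], [-0.002, 0.0, -1.0]]
contact_force: [1.2, 1.3, -1.0]
width: 0.0651
grasp_force: 44.9
```

To row units: 0.15 cm is 0.0019, 0.1 cm is 0.0013.

Call:
servo_tool([
  [[0,0,0,0.0006,0,0,0],[0,0,0,0.0013,0,0,0],[0,0,0,0.0019,0,0,0],[0,0,0,0.0019,0,0,0],[0,0,0,0.0019,0,0,0]],
])

```text
t: 10.82
tool_pos: [0.6319, -0.0876, 0.0437]
ee_rot: [[-0.955, 0.297, 0.001], [0.297, 0.955, -0.0], [-0.001, 0.0, -1.0]]
contact_force: [-1.2, 0.5, 5.2]
width: 0.0656
grasp_force: 45.5
```

To row units: -10 cm is -0.125, -8.5 cm is -0.1063.

Call:
servo_tool([
  [[0,0,0,0,0,0,0],[0.8,0,0,0,0,0,0],[1,0,0,0,0,0,0],[1,0,0,0,0,0,0],[1,0,0,0,0,0,0],[1,0,0,0,0,0,0],[1,0,0,-0.025,0,0,0],[1,0,0,-0.0625,0,0,0],[1,0,0,-0.1063,0,0,0],[1,0,0,-0.125,0,0,0],[1,0,0,-0.125,0,0,0],[1,0,0,-0.125,0,0,0]],
])

```text
t: 11.82
tool_pos: [0.6322, -0.0876, 0.144]
ee_rot: [[-0.955, 0.297, 0.002], [0.297, 0.955, -0.0], [-0.002, 0.0, -1.0]]
contact_force: [-0.6, -0.3, -0.8]
width: 0.0855
grasp_force: 0.0
```

```bash
python3 go.py .6338 -.2756 .13 72.7
python3 - <<'E'
from vis import *
im=manip.capture('scene')[:,:,::-1]; cv2.imwrite('pics/s2.png',cv2.resize(im[110:260,130:380],(750,450)))
E
```

```text
t 11.8 pos [ 0.6322 -0.0876  0.144 ] yaw 72.7 tilt [ 0.0021 -0.0003] F [-0.6 -0.3 -0.8] w 0.0855 g 0.0
shift cm [ -5.74 -17.9    1.4 ] rz 0.0
```

View pics/s2.png

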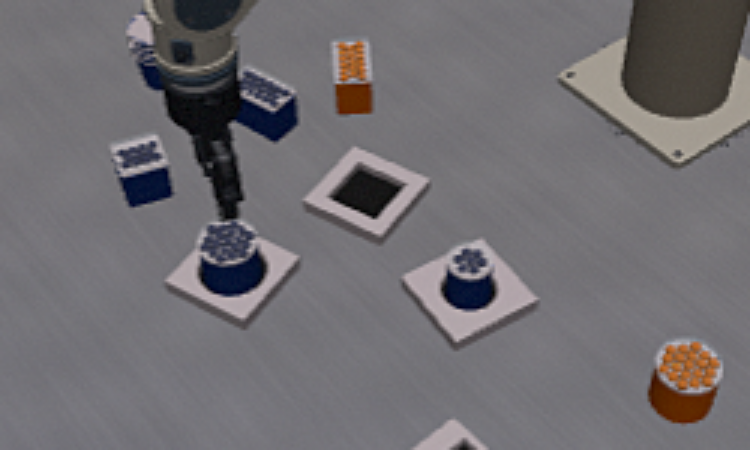

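The large pot is seated in its carrier at about (230,258), and the small pot hasn't moved. Next is the square pot.

To row units: -17.9 cm is -0.2238, 1.4 cm is 0.0175.

Call:
servo_tool([
  [[1,-0.0125,-0.0375,0.0063,0,0,0],[1,-0.025,-0.0775,0.0125,0,0,0],[1,-0.0375,-0.1175,0.0175,0,0,0],[1,-0.05,-0.1575,0.0175,0,0,0],[1,-0.0625,-0.195,0.0175,0,0,0],[1,-0.07,-0.2175,0.0175,0,0,0],[1,-0.0713,-0.2238,0.0175,0,0,0],[1,-0.0713,-0.2238,0.0175,0,0,0],[1,-0.0713,-0.2238,0.0175,0,0,0],[1,-0.0713,-0.2238,0.0175,0,0,0]],
])

```text
t: 12.7
tool_pos: [0.6324, -0.2738, 0.1281]
ee_rot: [[-0.955, 0.296, -0.002], [0.296, 0.955, 0.001], [0.002, 0.0, -1.0]]
contact_force: [-0.3, 0.5, 0.4]
width: 0.0857
grasp_force: 0.0
```

```bash
python3 go.py .6338 -.2756 .037 72.7
```

```text
t 12.7 pos [ 0.6324 -0.2738  0.1281] yaw 72.8 tilt [-0.0017  0.001 ] F [-0.3  0.5  0.4] w 0.0857 g 0.0
shift cm [-0.2  -0.13  9.11] rz 0.1
```

To row units: 9.1 cm is 0.1138, 9 cm is 0.1125.

Call:
servo_tool([
  [[1,-0.0013,-0.0013,0.025,0,0,0],[1,-0.0013,-0.0013,0.0563,0,0,0],[1,-0.0013,-0.0013,0.0875,0,0,0],[1,-0.0013,-0.0013,0.1125,0,0,0],[1,-0.0013,-0.0013,0.1138,0,0,0],[0,-0.0013,-0.0013,0.1138,0,0,0],[0,-0.0013,-0.0013,0.1138,0,0,0],[0,-0.0013,-0.0013,0.1138,0,0,0],[0,-0.0013,-0.0013,0.1138,0,0,0],[0,-0.0013,-0.0013,0.1138,0,0,0],[0,-0.0013,-0.0013,0.1138,0,0,0],[0,-0.0013,-0.0013,0.1138,0,0,0]],
])

```text
t: 13.7
tool_pos: [0.6347, -0.2769, 0.0399]
ee_rot: [[-0.955, 0.297, 0.003], [0.297, 0.955, -0.001], [-0.003, -0.0, -1.0]]
contact_force: [-0.0, 1.6, 6.4]
width: 0.0552
grasp_force: 44.5
```

```bash
python3 go.py .4358 -.0907 .18 19.3
```

```text
t 13.7 pos [ 0.6347 -0.2769  0.0399] yaw 72.7 tilt [ 0.0026 -0.0009] F [-0.   1.6  6.4] w 0.0552 g 44.5
shift cm [ 24.48  11.87 -14.08] rz 53.4
```

To row units: 23 cm is 0.2875, 21 cm is 0.2625, 50 degrees is 0.2778.

Call:
servo_tool([
  [[0,0,0,-0.025,0,0,0],[0,0,0,-0.0625,0,0,0],[0,0,0,-0.1063,0,0,0],[0,0.0125,0.0063,-0.15,0,0,0.0167],[0,0.0375,0.0188,-0.175,0,0,0.05],[0,0.075,0.0363,-0.175,0,0,0.0833],[0,0.1125,0.055,-0.175,0,0,0.1167],[0,0.15,0.0725,-0.175,0,0,0.15],[0,0.1875,0.0913,-0.175,0,0,0.1833],[0,0.225,0.1088,-0.175,0,0,0.2167],[0,0.2625,0.1275,-0.175,0,0,0.25],[0,0.2875,0.14,-0.175,0,0,0.2778]],
])

```text
t: 14.7
tool_pos: [0.4442, -0.0997, 0.1781]
ee_rot: [[-0.381, 0.924, -0.002], [0.924, 0.381, 0.001], [0.001, -0.001, -1.0]]
contact_force: [0.2, -0.6, -1.1]
width: 0.0556
grasp_force: 43.6
```

To row units: 3.4 degrees is 0.0189.

Call:
servo_tool([
  [[0,0,0,0,0,0,0.0189],[0,0,0,0,0,0,0.0189],[0,0,0,0,0,0,0.0189]],
])

```text
t: 14.95
tool_pos: [0.4478, -0.1015, 0.1787]
ee_rot: [[-0.333, 0.943, 0.002], [0.943, 0.333, -0.0], [-0.001, 0.001, -1.0]]
contact_force: [-0.6, 0.4, -2.0]
width: 0.0555
grasp_force: 43.6
```

```bash
python3 go.py .4358 -.0907 .0459 19.3
```

```text
t 14.9 pos [ 0.4478 -0.1015  0.1787] yaw 19.4 tilt [ 0.0016 -0.0005] F [-0.6  0.4 -2. ] w 0.0555 g 43.6
shift cm [ 1.43 -0.79 13.27] rz 0.1
```

To row units: 13.1 cm is 0.1638, 12.8 cm is 0.16.

Call:
servo_tool([
  [[0,0.01,-0.005,0,0,0,0],[0,0.0175,-0.01,0.0188,0,0,0],[0,0.0175,-0.01,0.05,0,0,0],[0,0.0175,-0.01,0.0875,0,0,0],[0,0.0175,-0.01,0.1188,0,0,0],[0,0.0175,-0.01,0.1413,0,0,0],[0,0.0175,-0.01,0.1538,0,0,0],[0,0.0175,-0.01,0.16,0,0,0],[0,0.0175,-0.01,0.1638,0,0,0],[0,0.0175,-0.01,0.1638,0,0,0],[0,0.0175,-0.01,0.1638,0,0,0]],
])

```text
t: 15.87
tool_pos: [0.4357, -0.091, 0.0478]
ee_rot: [[-0.331, 0.944, 0.001], [0.944, 0.331, -0.0], [-0.001, 0.001, -1.0]]
contact_force: [-0.1, 0.2, -1.1]
width: 0.0555
grasp_force: 43.6
```

```bash
python3 go.py .4358 -.0907 .0459 19.3
```

```text
t 15.9 pos [ 0.4357 -0.091   0.0478] yaw 19.3 tilt [ 0.0013 -0.0003] F [-0.1  0.2 -1.1] w 0.0555 g 43.6
shift cm [0.02 0.02 0.19] rz 0.0
```

Call:
servo_tool([
  [[0,0,0,0.0006,0,0,0],[0,0,0,0.0013,0,0,0],[0,0,0,0.0019,0,0,0],[0,0,0,0.0025,0,0,0],[0,0,0,0.0025,0,0,0],[0,0,0,0.0025,0,0,0]],
])

```text
t: 16.37
tool_pos: [0.4354, -0.0908, 0.0458]
ee_rot: [[-0.331, 0.944, 0.001], [0.944, 0.331, -0.0], [-0.001, 0.001, -1.0]]
contact_force: [-0.7, 0.7, 9.7]
width: 0.0553
grasp_force: 44.8
```

To row units: -10 cm is -0.125, -8.5 cm is -0.1063.

Call:
servo_tool([
  [[0,0,0,-0.0006,0,0,0],[0.8,0,0,-0.0006,0,0,0],[1,0,0,-0.0006,0,0,0],[1,0,0,-0.0006,0,0,0],[1,0,0,-0.0006,0,0,0],[1,0,0,-0.0006,0,0,0],[1,0,0,-0.025,0,0,0],[1,0,0,-0.0625,0,0,0],[1,0,0,-0.1063,0,0,0],[1,0,0,-0.125,0,0,0],[1,0,0,-0.125,0,0,0],[1,0,0,-0.125,0,0,0]],
])

```text
t: 17.37
tool_pos: [0.4356, -0.0909, 0.1457]
ee_rot: [[-0.331, 0.944, 0.002], [0.944, 0.331, -0.001], [-0.001, 0.002, -1.0]]
contact_force: [-0.1, 0.2, -0.4]
width: 0.0855
grasp_force: 0.0
```

```bash
python3 go.py .4539 -.2848 .13 15.1
```

```text
t 17.4 pos [ 0.4356 -0.0909  0.1457] yaw 19.3 tilt [ 0.0023 -0.0005] F [-0.1  0.2 -0.4] w 0.0855 g 0.0
shift cm [-18.9   -4.68   1.59] rz 4.2
```

To row units: -18.9 cm is -0.2363, -18.4 cm is -0.23, 4.2 degrees is 0.0233.

Call:
servo_tool([
  [[1,-0.0375,-0.01,0.0063,0,0,0.0056],[1,-0.0788,-0.02,0.0125,0,0,0.0111],[1,-0.12,-0.03,0.0188,0,0,0.0167],[1,-0.1613,-0.04,0.02,0,0,0.0233],[1,-0.2025,-0.05,0.02,0,0,0.0233],[1,-0.23,-0.0575,0.02,0,0,0.0233],[1,-0.2363,-0.0588,0.02,0,0,0.0233],[1,-0.2363,-0.0588,0.02,0,0,0.0233],[1,-0.2363,-0.0588,0.02,0,0,0.0233],[1,-0.2363,-0.0588,0.02,0,0,0.0233]],
])

```text
t: 18.2
tool_pos: [0.4523, -0.2831, 0.1282]
ee_rot: [[-0.261, 0.965, -0.002], [0.965, 0.261, 0.001], [0.002, -0.002, -1.0]]
contact_force: [-0.7, 0.1, -0.3]
width: 0.0853
grasp_force: 0.0
```

```bash
python3 go.py .4539 -.2848 .037 15.1
python3 - <<'E'
from vis import *
im=manip.capture('scene')[:,:,::-1]; cv2.imwrite('pics/s3.png',cv2.resize(im[90:240,130:380],(750,450)))
E
```

```text
t 18.2 pos [ 0.4523 -0.2831  0.1282] yaw 15.1 tilt [-0.002   0.0015] F [-0.7  0.1 -0.3] w 0.0853 g 0.0
shift cm [-0.22  0.12  9.11] rz 0.0
```

View pics/s3.png

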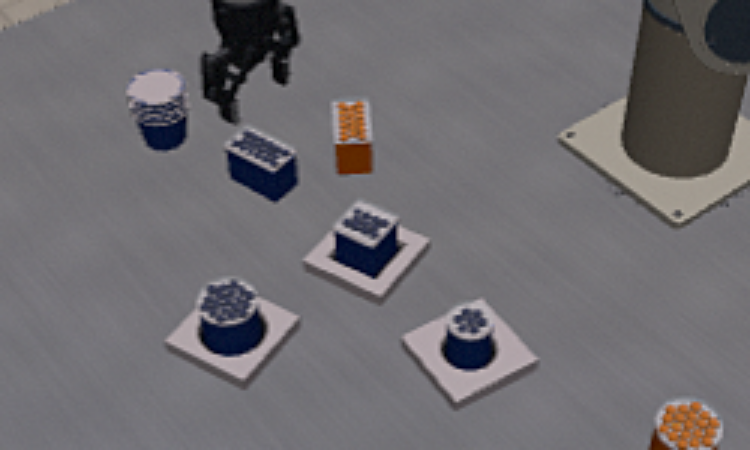

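The square pot is seated and aligned in its carrier at about (366,240), and the gripper is above the oblong pot at (262,160).

To row units: 9.1 cm is 0.1138, 9 cm is 0.1125.

Call:
servo_tool([
  [[1,-0.0025,0.0013,0.025,0,0,0],[1,-0.0025,0.0013,0.0563,0,0,0],[1,-0.0025,0.0013,0.0875,0,0,0],[1,-0.0025,0.0013,0.1125,0,0,0],[1,-0.0025,0.0013,0.1138,0,0,0],[0,-0.0025,0.0013,0.1138,0,0,0],[0,-0.0025,0.0013,0.1138,0,0,0],[0,-0.0025,0.0013,0.1138,0,0,0],[0,-0.0025,0.0013,0.1138,0,0,0],[0,-0.0025,0.0013,0.1138,0,0,0],[0,-0.0025,0.0013,0.1138,0,0,0],[0,-0.0025,0.0013,0.1138,0,0,0]],
])

```text
t: 19.25
tool_pos: [0.4556, -0.2868, 0.0396]
ee_rot: [[-0.261, 0.965, 0.002], [0.965, 0.261, -0.001], [-0.002, 0.002, -1.0]]
contact_force: [-1.1, 2.6, 7.9]
width: 0.0455
grasp_force: 42.0
```

```bash
python3 go.py .6173 .2834 .19 93.3
```

```text
t 19.2 pos [ 0.4556 -0.2868  0.0396] yaw 15.1 tilt [ 0.0023 -0.0013] F [-1.1  2.6  7.9] w 0.0455 g 42.0
shift cm [ 50.81  30.5  -15.07] rz -78.2
```

To row units: 23 cm is 0.2875, 20 cm is 0.25, -41 degrees is -0.2278.

Call:
servo_tool([
  [[0,0,0,-0.025,0,0,0],[0,0,0,-0.0625,0,0,0],[0,0,0,-0.1063,0,0,0],[0,0,0,-0.15,0,0,-0.0111],[0,0.025,0.015,-0.1875,0,0,-0.0333],[0,0.0625,0.0375,-0.1875,0,0,-0.0611],[0,0.1,0.06,-0.1875,0,0,-0.0889],[0,0.1375,0.0825,-0.1875,0,0,-0.1167],[0,0.175,0.105,-0.1875,0,0,-0.1444],[0,0.2125,0.1275,-0.1875,0,0,-0.1722],[0,0.25,0.15,-0.1875,0,0,-0.2],[0,0.2875,0.1725,-0.1875,0,0,-0.2278]],
])

```text
t: 20.25
tool_pos: [0.528, -0.0267, 0.1887]
ee_rot: [[-0.832, 0.554, 0.001], [0.554, 0.832, -0.0], [-0.001, 0.0, -1.0]]
contact_force: [0.9, -0.8, 0.0]
width: 0.0459
grasp_force: 41.5
```

```bash
python3 go.py .6185 .2834 .18 93.3
```

```text
t 20.2 pos [ 0.528  -0.0267  0.1887] yaw 56.3 tilt [ 0.0009 -0.0001] F [ 0.9 -0.8  0. ] w 0.0459 g 41.5
shift cm [ 9.65 30.82  0.88] rz -37.0
```

To row units: 30.8 cm is 0.385, 30.6 cm is 0.3825, -37 degrees is -0.2056.

Call:
servo_tool([
  [[0,0.0125,0.0413,0.0025,0,0,-0.0222],[0,0.0263,0.0825,0.005,0,0,-0.05],[0,0.0388,0.1238,0.0075,0,0,-0.0778],[0,0.0513,0.165,0.01,0,0,-0.1056],[0,0.065,0.2063,0.0113,0,0,-0.1333],[0,0.0775,0.2475,0.0113,0,0,-0.1611],[0,0.09,0.2888,0.0113,0,0,-0.1889],[0,0.1025,0.3288,0.0113,0,0,-0.2056],[0,0.1125,0.3625,0.0113,0,0,-0.2056],[0,0.12,0.3825,0.0113,0,0,-0.2056],[0,0.12,0.385,0.0113,0,0,-0.2056],[0,0.12,0.385,0.0113,0,0,-0.2056]],
])

```text
t: 21.25
tool_pos: [0.6198, 0.2817, 0.1792]
ee_rot: [[-0.998, -0.056, 0.0], [-0.056, 0.998, -0.0], [-0.0, -0.0, -1.0]]
contact_force: [0.3, -0.5, -1.0]
width: 0.0455
grasp_force: 41.5
```

Call:
servo_tool([
  [[0,0,0,0,0,0,0],[0,0,0,0,0,0,0]],
])

```text
t: 21.42
tool_pos: [0.6196, 0.2796, 0.1791]
ee_rot: [[-0.999, -0.053, -0.001], [-0.053, 0.999, -0.0], [0.001, -0.0, -1.0]]
contact_force: [0.4, 0.2, -1.1]
width: 0.0455
grasp_force: 41.5
```

```bash
python3 go.py .6185 .2834 .0456 93.3
```

```text
t 21.4 pos [0.6196 0.2796 0.1791] yaw 93.1 tilt [-0.0006 -0.0005] F [ 0.4  0.2 -1.1] w 0.0455 g 41.5
shift cm [ 0.08  0.39 13.35] rz -0.2
```

Call:
servo_tool([
  [[0,0.0013,0.0038,0.0188,0,0,0],[0,0.0013,0.0038,0.05,0,0,0],[0,0.0013,0.0038,0.0875,0,0,0],[0,0.0013,0.0038,0.1188,0,0,0],[0,0.0013,0.0038,0.1375,0,0,0],[0,0.0013,0.0038,0.1375,0,0,0],[0,0.0013,0.0038,0.1375,0,0,0],[0,0.0013,0.0038,0.1375,0,0,0]],
])

```text
t: 22.08
tool_pos: [0.62, 0.2838, 0.0707]
ee_rot: [[-0.999, -0.054, 0.002], [-0.054, 0.999, 0.001], [-0.002, 0.001, -1.0]]
contact_force: [1.0, -0.0, 0.4]
width: 0.0453
grasp_force: 41.5
```

```bash
python3 go.py .6185 .2834 .0456 93.3
```

```text
t 22.1 pos [0.62   0.2838 0.0707] yaw 93.1 tilt [0.0021 0.0009] F [ 1.  -0.   0.4] w 0.0453 g 41.5
shift cm [ 0.16 -0.04  2.51] rz -0.2
```

To row units: 2.5 cm is 0.0313, 2.45 cm is 0.0306.

Call:
servo_tool([
  [[0,0.0013,0,0.01,0,0,0],[0,0.0013,0,0.02,0,0,0],[0,0.0013,0,0.0263,0,0,0],[0,0.0013,0,0.0288,0,0,0],[0,0.0013,0,0.03,0,0,0],[0,0.0013,0,0.0306,0,0,0],[0,0.0013,0,0.0313,0,0,0],[0,0.0013,0,0.0313,0,0,0],[0,0.0013,0,0.0313,0,0,0]],
])

```text
t: 22.83
tool_pos: [0.6172, 0.2836, 0.0456]
ee_rot: [[-0.999, -0.054, -0.001], [-0.054, 0.999, -0.001], [0.001, -0.001, -1.0]]
contact_force: [-7.7, -4.2, 15.0]
width: 0.0452
grasp_force: 43.4
```

To row units: -15 cm is -0.1875, -12 cm is -0.15.

Call:
servo_tool([
  [[0,0,0,-0.0006,0,0,0],[0.8,0,0,-0.0006,0,0,0],[1,0,0,-0.0006,0,0,0],[1,0,0,-0.0006,0,0,0],[1,0,0,-0.0006,0,0,0],[1,0,0,-0.0006,0,0,0],[1,0,0,-0.025,0,0,0],[1,0,0,-0.0625,0,0,0],[1,0,0,-0.1063,0,0,0],[1,0,0,-0.15,0,0,0],[1,0,0,-0.1875,0,0,0],[1,0,0,-0.1875,0,0,0]],
])

```text
t: 23.83
tool_pos: [0.6214, 0.2853, 0.2014]
ee_rot: [[-0.998, -0.054, 0.01], [-0.054, 0.999, 0.004], [-0.01, 0.004, -1.0]]
contact_force: [2.4, 0.5, 0.3]
width: 0.086
grasp_force: 0.0
```

```bash
python3 - <<'E'
from vis import *
im=manip.capture('scene')[:,:,::-1]; cv2.imwrite('pics/s4.png',cv2.resize(im[100:320,130:400],(736,600)))
E
```

```text
(no output)
```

View pics/s4.png

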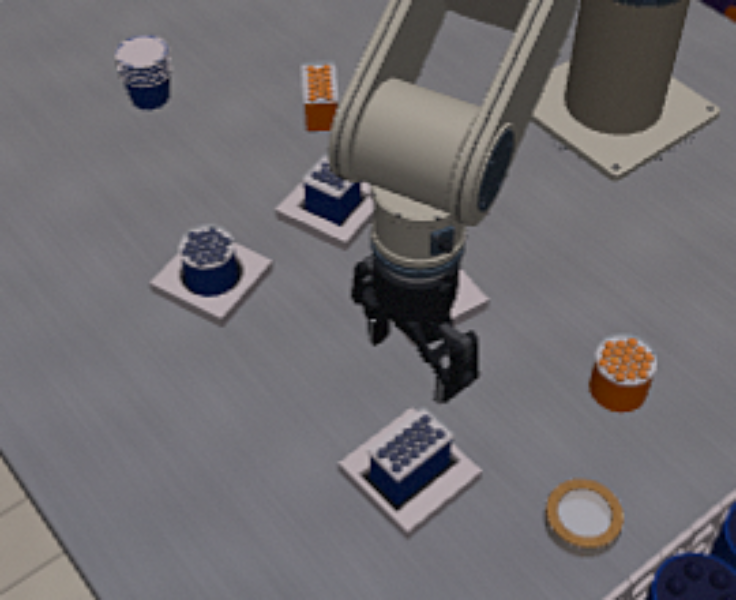

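The oblong pot is upright in its pocket, at about (410,455). The large pot (210,260) and the square pot (332,190) are seated. The tape roll and cup stack haven't moved. I'll let the arm settle, then hand in.

Call:
servo_tool([
  [[1,0,0,0,0,0,0],[1,0,0,0,0,0,0],[1,0,0,0,0,0,0],[1,0,0,0,0,0,0]],
])

```text
t: 24.22
tool_pos: [0.6171, 0.2834, 0.1923]
ee_rot: [[-0.999, -0.054, -0.003], [-0.054, 0.999, -0.001], [0.003, -0.001, -1.0]]
contact_force: [0.5, -0.5, -0.5]
width: 0.0852
grasp_force: 0.0
```

```bash
python3 -c "
from station import manip
print(manip.job_done())"
```

```text
the job is handed in; nothing more can be done
None
```

All four pots were set down upright in their matching carriers, the tape roll and cup stack were left where they were, and the job was handed in at about 24 s; the hand-in call returned no verdict.

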